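# Move the red-brown Easter egg into the blue cup with the tongs

## Robot

A 6-joint arm with a two-finger parallel gripper is mounted at the origin on the work surface. World frame = base frame: x ahead of the robot, y to its left, z up, the work surface at z = 0. Lengths are in m, angles in rad, forces in N, time in s.
With the tool pointing down it reaches from about 0.375 to 0.975 m from the base axis. Payload 3.8 kg.
Tool frame: the origin (TCP) lies at the very end of the fingers, on their centre line; the grasp point (between the pads) lies 19 mm behind it; z points along the fingers, y is the direction in which the jaws open and shut (so a half turn about z gives the same grasp; the last joint's range is limited). The gripper opens to 85 mm and grips with 20 to 120 N. Pads are 22 mm wide; open, the fingers measure 114 mm over their backs; the gripper's body (76 mm by 85 mm) begins 54 mm behind the grasp point. The pads swing forward as they close: fully open they stand 13 mm farther back than shut.
Start: joints at [-1.223, 0.264, 1.604, -0, 1.274, -0.037], TCP at [0.253, -0.626, 0.209] pointing down, gripper open.
Joint ranges: [-2.63, 2.63], [-0.94, 2.18], [0.31, 2.57], [-1.31, 4.45], [0, 2.66], [-2.55, 2.55]. Speed limits (rad/s): [2.57, 2.57, 3.14, 3.14, 3.14, 3.14].

## Interface

Orientations are given as a rotation vector (axis times angle).
In Python, from station import telemetry, viewer, job gives the robot as it stands.
- The arm moves only by the tool arm_command, never from a script. Its arguments are lists of equal length, an entry for each row: "twist": the turn, a rotation vector about the tool's x, y, z in rad, a list of three; "slide": the shift along the tool's x, y, z in cm, a list of three; "fingers": the opening, from 0 (shut) to 1 (fully open). A call has 1 to 5 rows; each row shifts and turns the commanded pose from where the row before left it, along the tool's axes as they then stand; what a row does not reach is not made up. A row lasts 1/8 s, in which the tool goes at most 62.5 mm and 10.7 degrees, less where a joint would pass 70% of its speed; a pose out of reach is approached as far as the arm can. A call is refused whole if a number of a shift passes 6.25 or a number of a turn 0.188, either way. A call with a gripper value outside its range is refused whole. The fingers move at their own pace and stop on an object; the grip force is fixed at half the most. Time passes only in rows, so rows that do not move let the fingers close. It gives the time, the measured TCP pose, the force and the opening at its end, in the units of the state.
- telemetry.get_state(): the state, without advancing time (a new reading comes with each control period).
- viewer.camera(name): name is "side" or "top" or "wrist"; returns the picture (420x560x3 uint8, red, green, blue); there is no depth.
- viewer.camera_info(name): a dict with "fovy" (degrees; the focal length in pixels is half the picture's height over the tangent of half this angle, whatever the lens; pixels are square), "cx", "cy" (the principal point, pixels), "xyz" and "rotation" of the camera in the world. Camera axes: x right, y up, looking along -z (the intrinsics and any distortion apply to the point x, -y, -z); pixel columns grow to the right and rows downward; lengths in m; the calibration is good to about 2 mm. The wrist camera is an equidistant fisheye: a pixel r from the principal point sees the ray r / f radians off the axis. A picture is of the moment at which its call begins: read the wrist's pose just before it. camera_info takes no time and is no camera call; for the wrist camera it gives the pose at the moment of the call.
- job.finish_job(): hands the job in, once; it reports no verdict.
The state is a dict: "time_s": time; "joint_pos": joint angles; "joint_vel": joint speeds; "joint_efforts": joint torques, N m; "eef_pos": TCP position; "tool_rot": TCP orientation; "contact_force": force on the tool from outside, world axes, zero at the start; "ft_torque": the same for the moment, N m; "width": opening from 0.0 (shut) to 1.0 (fully open).
Only numpy, scipy, OpenCV 4.12 (cv2) and the standard library are available. Lean on these libraries where they do the work, as an engineer would, in place of code of your own. Each camera call takes 0.05 s, during which the arm holds its last target. There are 200 camera calls.

## Task

Take the sprung tongs out of their wooden stand and squeeze them shut on the red-brown dyed egg to lift it out of its wooden ring, set it down gently in the empty blue egg cup, then stand the tongs upright in their stand again and let go. The dye is still tacky, so touch the red-brown egg with the tongs only, do not drop it, and leave the green and cream eggs in their rings.

Things in the scene. Friction and masses are not known exactly. Their poses are not given: they have to be found in the camera images.
- tongs: Sprung steel tongs, 115 mm tall, 90 g, standing open on their two paddles in the stand, hinge on top. Origin: midway between the paddles, at their lower edges; z runs up to the hinge, the arms lie at +y and -y and close along y. Hold from above, a finger on each orange pad (see tongs_pads); the hinge's top, 45 mm above the pads, goes up between the fingers. The frame leans with the +y arm.
- tongs_pads (a point): Midpoint between the tongs' orange rounded grip pads, 70 mm above their origin. Pads 22 mm long (x), 16 mm tall, 48 mm over both when open. Keep fingertips at most 26 mm below this point: lower, the arms flare. Up to 7 N of squeeze the spring keeps the tongs fully open, so a lighter grip just holds them; shut on an egg takes 12 N, pads then 38 mm; 20 to 25 N grips the egg.
- tongs_paddles (a point): Midpoint between the tongs' paddles, 10 mm above their origin; best 4 mm above the egg's middle when gripping. Paddles 20 mm tall, 31 mm wide (x), shallow V in plan, hollow side inwards; open they are 72 mm apart at the middle, 61 mm at the edges, 80 mm over the outsides. They move 2.5 times as far as the pads.
- tongs_jaw (a joint): Closing angle between the tongs' two arms, rad: 0 = fully open, about 0.25 when shut on an egg, 0.5 at the stop.
- tongs_stand: Open wooden box, fixed, 70 mm (x) by 120 mm (y) outside and 34 mm high, walls and floor 5 mm thick, in which the tongs stand: their y along its y, about 13 mm clear all round. Origin at the centre of its underside, so the tongs' origin is 5 mm above it when they stand in it.
- egg_red: Red-brown egg, smooth and rigid, egg-shaped: 44 mm thick and 56 mm long, about 60 g, standing on end in a wooden ring. Origin at its middle, which in a seat lies 35 mm above the table, so the top is 63 mm above the table. Its own z axis is the long axis. This is the one to move.
- egg_green: Green egg, smooth and rigid, egg-shaped: 44 mm thick and 56 mm long, about 60 g, standing on end in a wooden ring. Origin at its middle, which in a seat lies 35 mm above the table, so the top is 63 mm above the table. Its own z axis is the long axis. A bystander.
- egg_cream: Cream-white egg, smooth and rigid, egg-shaped: 44 mm thick and 56 mm long, about 60 g, standing on end in a wooden ring. Origin at its middle, which in a seat lies 35 mm above the table, so the top is 63 mm above the table. Its own z axis is the long axis. A bystander.
- egg_cup: The empty egg cup: glossy blue, fixed to the table, same shape as the wooden rings: 51 mm across, 22 mm high, with a conical mouth 43 mm wide that centres an egg. Origin at the centre of its underside; a seated egg's middle is 35 mm above it.
Mind the look-alikes: they are no part of the job. Of the things that look like the egg_cup, the smallest one is meant.

How it is judged:
By the outcome, as a careful person would: the job done as asked, in the order asked, and still so for the second after the job is handed in, with the robot touching nothing.
It also fails if it takes over 58 s, if anything falls off the work surface, if the arm or the gripper's body presses on something with over 40 N, if the wrist force passes 120 N, or if a joint passes its speed limit or range.

## Working session

There is one attempt and no reset: what is moved stays moved. The work goes in short steps, Python scripts to look and compute and a tool call to move; the robot and the scene stay as the last step left them, time stands still between calls to the robot, and variables do not carry over. Pictures are saved under pics/ and viewed, about 8 in all and at most 12, crops included, and the job is handed in when it is done.

Besides the shell and the picture viewer there is one more tool, called after ">>>" as name(argument=value, ...), one argument or row to a line, values as JSON. arm_command: Moves the arm, as the interface text tells. Its arguments: {"type":"object","properties":{"twist":{"type":"array","items":{"type":"array","items":{"type":"number"}}},"slide":{"type":"array","items":{"type":"array","items":{"type":"number"}}},"fingers":{"type":"array","items":{"type":"number"}}},"required":["twist","slide","fingers"]}

```bash
mkdir -p pics; ls; python3 - <<'E'
from station import telemetry, viewer
import cv2,json,numpy as np
np.set_printoptions(precision=4,suppress=True)
for n in ("top","side","wrist"):
    i=viewer.camera_info(n); print(n,i)
    cv2.imwrite(f"pics/{n}0.png",viewer.camera(n)[:,:,::-1])
print(telemetry.get_state())
E
```

```text
pics
top {'fovy': 42.93773221731511, 'cx': 285.51137114608196, 'cy': 215.37279925493323, 'xyz': array([0.3597, 0.0331, 1.1639]), 'rotation': array([ 0.113 , -0.1513, -1.5612])}
side {'fovy': 51.46354809645531, 'cx': 275.8766210664594, 'cy': 206.6122754166871, 'xyz': array([ 0.4009, -0.5481,  0.5824]), 'rotation': array([ 0.8715, -0.1049, -0.2168])}
wrist {'fovy': 65.70646984690485, 'cx': 281.6955373996979, 'cy': 210.12611056025682, 'xyz': array([ 0.3265, -0.5964,  0.3738]), 'rotation': array([-0.2756,  0.1894, -1.1741])}
{'time_s': 0.15, 'joint_pos': array([-1.2229,  0.2646,  1.6051,  0.    ,  1.2737, -0.0369]), 'joint_vel': array([ 0.0005, -0.0036, -0.0031, -0.0005,  0.0008, -0.0005]), 'joint_efforts': array([ -0.0002, -51.5907, -36.7961,  -0.0002,   0.008 ,   0.    ]), 'eef_pos': array([ 0.2532, -0.6251,  0.2077]), 'tool_rot': array([-3.0819, -0.6004,  0.0004]), 'contact_force': array([-0.3476,  0.8492, -0.0639]), 'ft_torque': array([-0.007 ,  0.0054,  0.0201]), 'width': 1.0033967927887042}
```

View pics/top0.png

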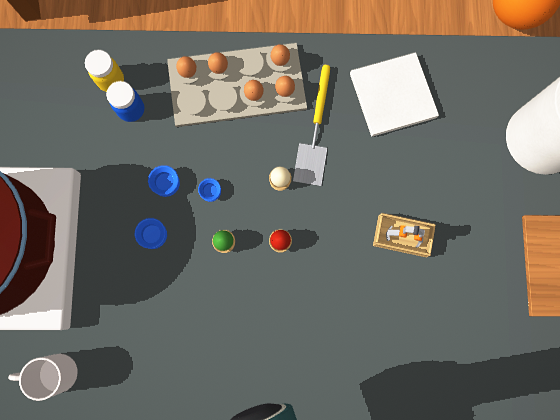

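View pics/side0.png

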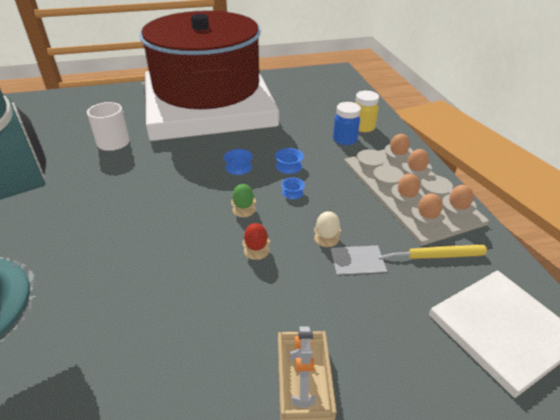

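The blue candidates in the top view are (163,181), (150,234) and (209,190). The smallest is at (209,190), or (293,188) in the side view, which fits the 51 mm cup. I'll measure them all and confirm with a crop.

```bash
cat > h.py <<'E'
import numpy as np, cv2
from scipy.spatial.transform import Rotation as R
from station import telemetry, viewer
np.set_printoptions(precision=4,suppress=True)
def ray(i,px,name):
    f=210/np.tan(np.radians(i["fovy"]/2)); d=np.array([px[0]-i["cx"],px[1]-i["cy"]])
    if name=="wrist":
        r=np.hypot(*d); a=r/f; u=d/max(r,1e-9); v=np.array([u[0]*np.sin(a),-u[1]*np.sin(a),-np.cos(a)])
    else: v=np.array([d[0]/f,-d[1]/f,-1.])
    return R.from_rotvec(i["rotation"]).apply(v)
def plane(i,px,name,z):
    v=ray(i,px,name); return i["xyz"]+v*(z-i["xyz"][2])/v[2]
def tri(c1,v1,c2,v2):
    v1=v1/np.linalg.norm(v1);v2=v2/np.linalg.norm(v2)
    s=np.linalg.lstsq(np.stack([v1,-v2],1),c2-c1,rcond=None)[0]
    a=c1+s[0]*v1;b=c2+s[1]*v2
    return (a+b)/2,np.linalg.norm(a-b)
def hsv(im): return cv2.cvtColor(im,cv2.COLOR_RGB2HSV)
def blobs(m,amin=20):
    n,l,s,c=cv2.connectedComponentsWithStats(m.astype(np.uint8))
    return [(c[k],s[k]) for k in range(1,n) if s[k][4]>=amin],l
E
python3 - <<'E'
from h import *
ims={n:cv2.imread(f"pics/{n}0.png")[:,:,::-1].copy() for n in ("top","side")}
I={n:viewer.camera_info(n) for n in ims}
rng={"blue":((105,180,60),(125,255,255)),"red":((0,200,110),(4,255,255)),"green":((50,120,50),(70,255,255)),"orange":((6,190,150),(14,255,255)),"wood":((12,60,120),(25,150,255)),"cream":((12,15,120),(30,80,255))}
for c,(lo,hi) in rng.items():
  for n,im in ims.items():
    m=cv2.inRange(hsv(im),lo,hi)>0
    for p,s in blobs(m,15)[0]:
        if n=="top" and not(130<p[0]<450 and 150<p[1]<280): continue
        if n=="side" and not(200<p[0]<350 and 140<p[1]): continue
        print(c,n,p.round(1),s, "z0",plane(I[n],p,n,0)[:2],"z.035",plane(I[n],p,n,.035)[:2],"z.075",plane(I[n],p,n,.075)[:2])
        if c=="blue":
            L,Rr=plane(I[n],(s[0],p[1]),n,.022),plane(I[n],(s[0]+s[2],p[1]),n,.022); print("  width mm",1e3*np.linalg.norm(L-Rr))
a=cv2.resize(ims["top"][150:270,130:230],None,fx=4,fy=4,interpolation=cv2.INTER_CUBIC)
b=cv2.resize(ims["top"][200:270,365:445],None,fx=5,fy=5,interpolation=cv2.INTER_CUBIC)
b=cv2.copyMakeBorder(b,0,480-b.shape[0],0,0,cv2.BORDER_CONSTANT)
cv2.imwrite("pics/crop1.png",np.hstack([a,b])[:,:,::-1])
E
```

```text
blue top [163.4 180.7] [148 166  32  31 750] z0 [0.6339 0.2768] z.035 [0.6256 0.2695] z.075 [0.6162 0.2611]
  width mm 69.42874097380927
blue top [209.3 189.5] [198 178  23  24 408] z0 [0.6148 0.1746] z.035 [0.6071 0.1703] z.075 [0.5984 0.1655]
  width mm 49.97665422904445
blue top [150.4 233.2] [135 218  32  31 773] z0 [0.5159 0.3002] z.035 [0.5112 0.2922] z.075 [0.5058 0.283 ]
  width mm 68.20390842617633
red top [279.1 239.6] [271 230  18  20 272] z0 [0.5038 0.0189] z.035 [0.4994 0.0193] z.075 [0.4945 0.0198]
green top [222.6 240. ] [213 231  20  19 309] z0 [0.502  0.1425] z.035 [0.4977 0.1392] z.075 [0.4928 0.1355]
wood top [281.6 179.7] [269 167  22  24 260] z0 [0.6386 0.0141] z.035 [0.6302 0.0146] z.075 [0.6206 0.0153]
wood top [402.6 235.4] [ 373  213   63   45 1560] z0 [ 0.5147 -0.254 ] z.035 [ 0.5101 -0.2453] z.075 [ 0.5048 -0.2355]
wood top [225.  245.6] [212 230  23  23  74] z0 [0.4898 0.1369] z.035 [0.4859 0.1338] z.075 [0.4814 0.1303]
wood top [279.3 247.2] [269 238  23  15  65] z0 [0.4869 0.0184] z.035 [0.4831 0.0188] z.075 [0.4787 0.0193]
wood side [243.4 209.7] [231 1
[... 1205 characters left out ...]
611]
cream side [322.6 337.2] [312 330  18  24  73] z0 [ 0.5615 -0.1899] z.035 [ 0.5518 -0.2114] z.075 [ 0.5408 -0.236 ]
cream side [290.7 355.2] [289 349   7  13  32] z0 [ 0.5059 -0.2083] z.035 [ 0.4996 -0.2287] z.075 [ 0.4924 -0.252 ]
cream side [311.4 352.8] [310 348   3  10  16] z0 [ 0.537  -0.2114] z.035 [ 0.5288 -0.2316] z.075 [ 0.5195 -0.2548]
cream side [318.9 368.8] [315 366   8   7  27] z0 [ 0.5401 -0.2387] z.035 [ 0.5317 -0.2573] z.075 [ 0.5221 -0.2785]
cream side [303.2 392.3] [291 372  26  37 194] z0 [ 0.5082 -0.2671] z.035 [ 0.5018 -0.284 ] z.075 [ 0.4944 -0.3033]
cream side [322.1 389. ] [317 374  11  34 114] z0 [ 0.5352 -0.2686] z.035 [ 0.5271 -0.2854] z.075 [ 0.5179 -0.3046]
```

View pics/crop1.png

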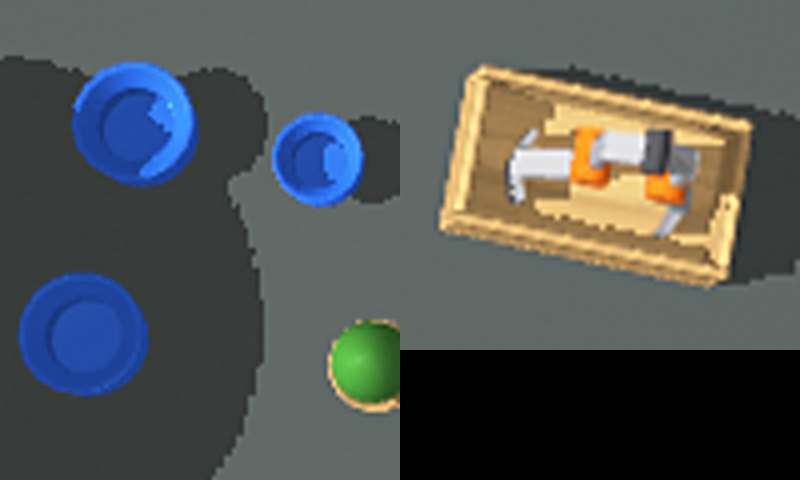

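The crop shows that (209,190) is clearly the smallest blue bowl, about 50 mm across against 69 mm and 68 mm for the others. That makes it the egg cup. The tongs stand is at (403,235), with its long axis about 12° off y. I'm moving above the tongs now and will refine with the wrist camera.

>>> arm_command(
  twist=[
    [0,0,0],
    [0,0,0],
    [0,0,0],
    [0,0,0],
    [0,0,0],
  ],
  slide=[
    [3.75,-2.6,0],
    [3.75,-2.6,0],
    [3.75,-2.6,0],
    [3.75,-2.6,0],
    [3.75,-2.6,0],
  ],
  fingers=[1,1,1,1,1],
)

```text
time_s: 0.78
eef_pos: [0.3789, -0.4333, 0.2084]
tool_rot: [-3.083, -0.6, 0.0]
contact_force: [0.6, -0.2, 0.2]
width: 1.001
```

>>> arm_command(
  twist=[
    [0,0,0],
    [0,0,0],
    [0,0,0],
    [0,0,0],
    [0,0,0],
  ],
  slide=[
    [3.75,-2.6,0],
    [3.75,-2.6,0],
    [3.75,-2.6,0],
    [3.75,-2.6,0],
    [3.75,-2.6,0],
  ],
  fingers=[1,1,1,1,1],
)

```text
time_s: 1.4
eef_pos: [0.5038, -0.2425, 0.2085]
tool_rot: [-3.084, -0.601, 0.0]
contact_force: [-0.4, 0.2, 0.0]
width: 1.003
```

>>> arm_command(
  twist=[
    [0,0,0.15],
    [0,0,0.15],
    [0,0,0.15],
    [0,0,0.14],
    [0,0,0],
  ],
  slide=[
    [0,0,0],
    [0,0,0],
    [0,0,0],
    [0,0,0],
    [0,0,0],
  ],
  fingers=[1,1,1,1,1],
)

```text
time_s: 2.02
eef_pos: [0.5031, -0.2437, 0.2084]
tool_rot: [-3.125, 0.319, 0.001]
contact_force: [0.3, -0.1, 0.1]
width: 0.996
```

```bash
python3 - <<'E'
from h import *
s=telemetry.get_state(); print(s["time_s"],s["eef_pos"],s["tool_rot"],s["contact_force"],s["joint_pos"])
i=viewer.camera_info("wrist"); im=viewer.camera("wrist"); np.save("w1.npy",i,allow_pickle=True); print(i["xyz"],i["rotation"])
cv2.imwrite("pics/w1.png",im[:,:,::-1])
# stand from top view
t=cv2.imread("pics/top0.png")[:,:,::-1].copy(); I=viewer.camera_info("top")
m=cv2.inRange(hsv(t),(12,60,90),(25,190,255)); l=blobs(m>0,500)
b=[(p,s) for p,s in l[0] if 370<p[0]<440 and 200<p[1]<270]; print(b)
k=l[1][int(b[0][0][1])-0,int(b[0][1][0])] if 0 else None
mm=np.zeros_like(m); mm[205:265,365:445]=m[205:265,365:445]
c=max(cv2.findContours(mm,0,2)[0],key=cv2.contourArea)[:,0]
pts=np.array([plane(I,p,"top",.034)[:2] for p in c],np.float32)
print("stand",cv2.minAreaRect(pts*1000))
E
```

```text
2.025 [ 0.5031 -0.2437  0.2084] [-3.1251  0.3192  0.0009] [ 0.2801 -0.1271  0.0888] [-0.4956  0.0459  1.8546 -0.      1.2418  1.2787]
[ 0.5806 -0.2607  0.3746] [-0.2281  0.2807 -1.7567]
[(array([403.3392, 235.1003]), array([ 373,  213,   63,   45, 1645], dtype=int32))]
stand ((512.2615966796875, -248.54766845703125), (125.2695541381836, 76.03019714355469), 78.17882537841797)
```

View pics/w1.png

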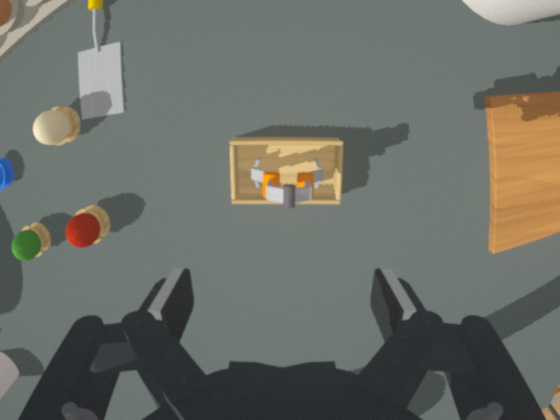

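The wrist view shows the stand at (287,172), square to the picture, with the two orange pads at about (269,182) and (306,182) and the hinge at (290,195). Next I'll triangulate the pads.

```bash
python3 - <<'E'
from h import *
w=cv2.imread("pics/w1.png")[:,:,::-1].copy(); iw=viewer.camera_info("wrist")
t=cv2.imread("pics/top0.png")[:,:,::-1].copy(); it=viewer.camera_info("top")
sd=cv2.imread("pics/side0.png")[:,:,::-1].copy(); isd=viewer.camera_info("side")
S={}
for n,im,i,box in (("wrist",w,iw,(230,345,135,210)),("top",t,it,(370,440,210,260)),("side",sd,isd,(275,340,320,419))):
    m=cv2.inRange(hsv(im),(7,190,120),(17,255,255)); mm=np.zeros_like(m); a,b,c,d=box; mm[c:d,a:b]=m[c:d,a:b]
    B=blobs(mm>0,8)[0]
    for p,s in B: print(n,p.round(1),s,plane(i,p,n,.075),plane(i,p,n,.083))
# stand in wrist
m=cv2.inRange(hsv(w),(12,60,90),(25,190,255)); m[:130]=0;m[212:]=0;m[:,:220]=0;m[:,350:]=0
c=cv2.convexHull(max(cv2.findContours(m,0,2)[0],key=cv2.contourArea))[:,0]
print("stand w",cv2.minAreaRect(np.array([plane(iw,p,"wrist",.034)[:2]*1000 for p in c],np.float32)))
# hinge dark cap
m=((w.max(2)<95)&(w.max(2)>25)&(w.max(2).astype(int)-w.min(2)<15)); k=np.zeros_like(m);k[182:210,278:302]=1
for p,s in blobs(m&k,20)[0]: print("hinge w",p,s,plane(iw,p,"wrist",.12))
# eggs: red & green, triangulate centroids; cup
R_=lambda im:(cv2.inRange(hsv(im),(0,170,70),(5,255,255))|cv2.inRange(hsv(im),(174,170,70),(180,255,255)))>0
G_=lambda im:cv2.inRange(hsv(im),(50,120,30),(70,255,255))>0
for nm,f in (("red",R_),("green",G_)):
    P={}
    for n,im,i,box in (("wrist",w,iw,(0,130,190,270)),("top",t,it,(200,300,220,260)),("side",sd,isd,(225,280,180,260))):
        m=f(im); k=np.zeros_like(m);a,b,c,d=box;k[c:d,a:b]=1
        p,s=max(blobs(m&k,20)[0],key=lambda q:q[1][4]); P[n]=(i["xyz"],ray(i,p,n)); print(nm,n,p.round(1),s)
    for a,b in (("wrist","top"),("top","side"),("wrist","side")): print(a,b,*tri(*P[a],*P[b]))
E
```

```text
wrist [274.4 177.7] [264 173  15  12  85] [ 0.5174 -0.2406  0.075 ] [ 0.5191 -0.2411  0.083 ]
wrist [304.8 176.9] [297 173  16  10 119] [ 0.5125 -0.2688  0.075 ] [ 0.5143 -0.2686  0.083 ]
top [400.1 228.6] [400 226   2   7   8] [ 0.5189 -0.2308  0.075 ] [ 0.5178 -0.2289  0.083 ]
top [403.  234.8] [399 233   8   4  20] [ 0.506  -0.2364  0.075 ] [ 0.5049 -0.2344  0.083 ]
top [417.4 237.8] [414 235   8   6  26] [ 0.5001 -0.2661  0.075 ] [ 0.4991 -0.2639  0.083 ]
stand w ((513.5771484375, -251.5484619140625), (121.32717895507812, 73.74175262451172), 78.5209732055664)
hinge w [292.5    196.2632] [290 186   5  21  38] [ 0.5089 -0.2549  0.12  ]
red wrist [ 82.3 230. ] [ 66 214  33  33 828]
red top [280.  239.5] [270 230  21  20 311]
red side [255.4 236.4] [245 224  22  26 437]
wrist top [0.4985 0.0171 0.0388] 0.001589047210715544
top side [0.4992 0.0174 0.0345] 0.0009482993220870042
wrist side [0.498  0.0165 0.0371] 0.0026784588441335373
green wrist [ 25.4 245. ] [ 12 231  28  29 635]
green top [222.6 240. ] [213 231  20  19 309]Traceback (most recent call last):
  File "<stdin>", line 24, in <module>
ValueError: max() iterable argument is empty
```

>>> arm_command(
  twist=[
    [0,0,0],
    [0,0,0],
    [0,0,0],
  ],
  slide=[
    [0.9,0.8,2.5],
    [0,0,2.0],
    [0,0,0],
  ],
  fingers=[1,1,1],
)

```text
time_s: 2.45
eef_pos: [0.5084, -0.2523, 0.161]
tool_rot: [-3.123, 0.32, 0.008]
contact_force: [1.0, -0.7, -0.2]
width: 1.002
```

```bash
python3 - <<'E'
from h import *
i=viewer.camera_info("wrist"); s=telemetry.get_state(); im=viewer.camera("wrist"); print(s["eef_pos"],s["tool_rot"],i["xyz"],i["rotation"])
cv2.imwrite("pics/w2.png",im[:,:,::-1])
cv2.imwrite("pics/w2c.png",cv2.resize(im[110:290,180:400],None,fx=3.5,fy=3.3,interpolation=cv2.INTER_CUBIC)[:,:,::-1])
E
```

```text
[ 0.5084 -0.2523  0.161 ] [-3.1228  0.3203  0.0083] [ 0.5867 -0.2699  0.3267] [-0.2301  0.2863 -1.7567]
```

View pics/w2c.png

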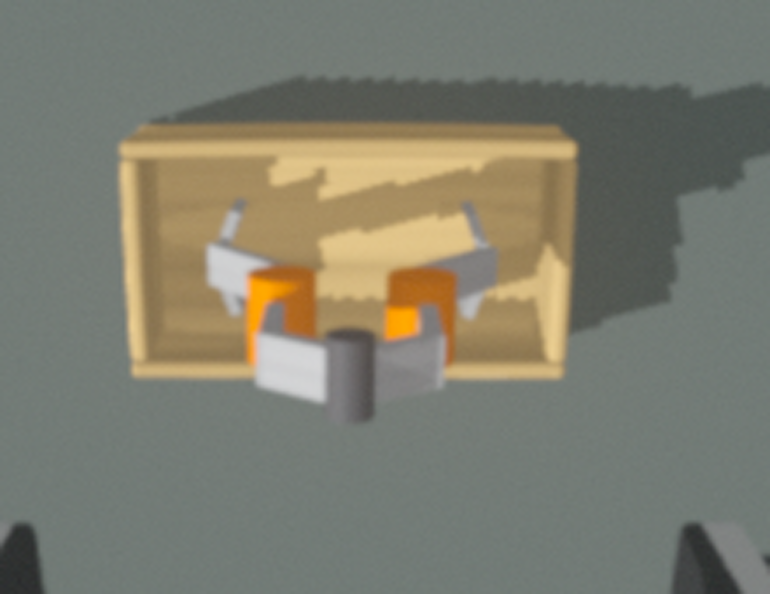

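The crop shows the hinge cylinder at wrist pixel (280.3,223.6). The pads span columns 250.9 to 310.6 and rows 191 to 220, with the stand around them and the tongs parallel to it. Now I'll compute the centre.

```bash
python3 - <<'E'
from h import *
i=viewer.camera_info("wrist"); s=telemetry.get_state()
T=R.from_rotvec(s["tool_rot"]).as_matrix(); print(T)
cv=lambda x,y:(180+x/3.5,110+y/3.3)
def P(l,x,y,z):
    p=plane(i,cv(x,y),"wrist",z); print(l,p,"tool cm",(T.T@(p-s["eef_pos"]))*100)
P("hinge top(.12) front",351,332,.117);P("hinge back",351,418,.117);P("hinge mid",351,375,.118)
P("L far low",282,268,.067);P("L near top",250,363,.083);P("R far low",422,268,.067);P("R near top",455,363,.083)
P("L out .075",248,315,.08);P("R out .075",457,315,.08)
for c in ((120,148),(578,148),(565,378),(133,378)): P("stand",*c,.034)
E
```

```text
[[ 0.9792 -0.2031 -0.0028]
 [-0.2031 -0.9792  0.0017]
 [-0.0031 -0.0011 -1.    ]]
hinge top(.12) front [ 0.5188 -0.2547  0.117 ] tool cm [0.9796 0.0002 4.5387]
hinge back [ 0.4999 -0.2508  0.117 ] tool cm [-0.9564 -0.0006  4.5447]
hinge mid [ 0.5099 -0.2529  0.118 ] tool cm [0.0636 0.0003 4.4416]
L far low [ 0.5226 -0.2385  0.067 ] tool cm [ 1.0348 -1.6638  9.5404]
L near top [ 0.5047 -0.2279  0.083 ] tool cm [-0.9388 -2.3399  7.9471]
R far low [ 0.5159 -0.2711  0.067 ] tool cm [1.0392 1.6659 9.5368]
R near top [ 0.4952 -0.2741  0.083 ] tool cm [-0.931   2.3758  7.9421]
L out .075 [ 0.5159 -0.2298  0.08  ] tool cm [ 0.1955 -2.3802  8.2437]
R out .075 [ 0.5062 -0.2767  0.08  ] tool cm [0.2027 2.4138 8.2386]
stand [ 0.5574 -0.2     0.034 ] tool cm [ 3.6686 -6.1373 12.8371]
stand [ 0.533  -0.3182  0.034 ] tool cm [ 3.6757  5.9406 12.8242]
stand [ 0.4658 -0.3044  0.034 ] tool cm [-3.1778  5.9465 12.8451]
stand [ 0.4902 -0.1859  0.034 ] tool cm [-3.1998 -6.151  12.8582]
```

The tool is centred on the tongs to better than 1 mm in x, y and yaw. I'm descending and taking a light hold.

>>> arm_command(
  twist=[
    [0,0,0],
    [0,0,0],
    [0,0,0],
    [0,0,0],
    [0,0,0],
  ],
  slide=[
    [0.05,0,3],
    [0,0,3],
    [0,0,3],
    [0,0,1.7],
    [0,0,0],
  ],
  fingers=[1,1,1,1,1],
)

```text
time_s: 3.12
eef_pos: [0.5103, -0.2532, 0.056]
tool_rot: [-3.124, 0.321, 0.003]
contact_force: [-1.8, 0.2, 0.0]
width: 1.003
```

>>> arm_command(
  twist=[
    [0,0,0],
    [0,0,0],
    [0,0,0],
    [0,0,0],
    [0,0,0],
  ],
  slide=[
    [0,0,0],
    [0,0,0],
    [0,0,0],
    [0,0,0],
    [0,0,0],
  ],
  fingers=[0.6,0.6,0.58,0.57,0.57],
)

```text
time_s: 3.75
eef_pos: [0.5111, -0.2537, 0.0569]
tool_rot: [3.125, -0.322, 0.0]
contact_force: [-0.1, 0.5, 0.2]
width: 0.573
```

>>> arm_command(
  twist=[
    [0,0,0],
    [0,0,0],
    [0,0,0],
  ],
  slide=[
    [0,0,0],
    [0,0,0],
    [0,0,0],
  ],
  fingers=[0.55,0.55,0.55],
)

```text
time_s: 4.12
eef_pos: [0.511, -0.2537, 0.0567]
tool_rot: [-3.125, 0.322, 0.0]
contact_force: [-0.0, -1.3, -0.1]
width: 0.554
```

```bash
python3 - <<'E'
from h import *
s=telemetry.get_state(); print(s["time_s"],s["eef_pos"],s["tool_rot"],s["contact_force"],s["ft_torque"],s["width"])
im=viewer.camera("wrist")
cv2.imwrite("pics/w3.png",im[:,:,::-1])
E
```

```text
4.125 [ 0.511  -0.2537  0.0567] [-3.125   0.3218  0.0001] [-0.0369 -1.3256 -0.097 ] [-0.0319 -0.0045 -0.0102] 0.5539054545666718
```

View pics/w3.png

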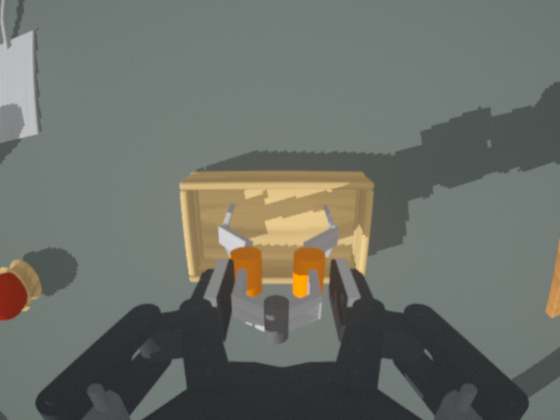

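The left finger is just touching and the tongs stand upright. I'll lower 3 mm to centre on the pads and take up the grip.

>>> arm_command(
  twist=[
    [0,0,0],
    [0,0,0],
    [0,0,0],
    [0,0,0],
    [0,0,0],
  ],
  slide=[
    [0,0,0],
    [0,0,0.3],
    [0,0,0],
    [0,0,0],
    [0,0,0],
  ],
  fingers=[0.6,0.6,0.55,0.54,0.54],
)

```text
time_s: 4.8
eef_pos: [0.5112, -0.2536, 0.0539]
tool_rot: [-3.125, 0.322, -0.0]
contact_force: [0.0, 2.3, 1.2]
width: 0.54
```

>>> arm_command(
  twist=[
    [0,0,0],
    [0,0,0],
    [0,0,0],
    [0,0,0],
  ],
  slide=[
    [0,0,0],
    [0,0,0],
    [0,0,0],
    [0,0,0],
  ],
  fingers=[0.53,0.53,0.53,0.53],
)

```text
time_s: 5.3
eef_pos: [0.5112, -0.2537, 0.054]
tool_rot: [-3.125, 0.322, -0.0]
contact_force: [0.6, 1.8, 3.7]
width: 0.531
```

>>> arm_command(
  twist=[
    [0,0,0],
    [0,0,0],
    [0,0,0],
    [0,0,0],
  ],
  slide=[
    [0,0,-0.5],
    [0,0,-1],
    [0,0,-1],
    [0,0,0],
  ],
  fingers=[0.53,0.53,0.53,0.53],
)

```text
time_s: 5.8
eef_pos: [0.5121, -0.2544, 0.0804]
tool_rot: [3.124, -0.322, 0.004]
contact_force: [0.3, -0.9, -0.1]
width: 0.532
```

```bash
python3 - <<'E'
from h import *
s=telemetry.get_state(); print(s["time_s"],s["eef_pos"],s["tool_rot"],s["contact_force"],s["ft_torque"],s["width"])
im=viewer.camera("wrist")
cv2.imwrite("pics/w4.png",im[:,:,::-1])
E
```

```text
5.8 [ 0.5121 -0.2544  0.0804] [ 3.1238 -0.3217  0.0042] [ 0.2673 -0.8707 -0.1279] [ 0.01    0.0062 -0.0323] 0.5320637810114222
```

View pics/w4.png

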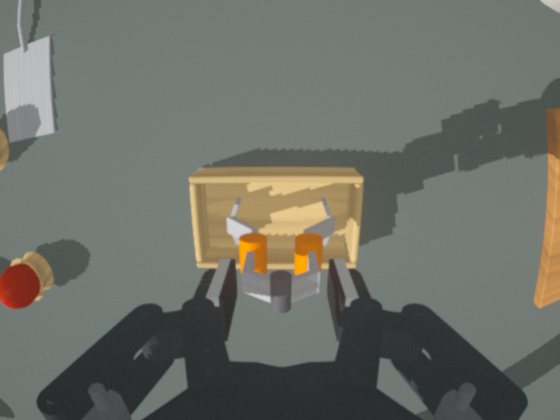

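The tongs weren't lifted: in w4 the pads moved from (247,272) to (253,253) relative to the gripper, and there are visible gaps between fingers and pads. I'll go back down and close further, tracking pad spacing numerically.

```bash
cat > pads.py <<'E'
from h import *
s=telemetry.get_state(); print(round(s["time_s"],2),s["eef_pos"],s["contact_force"],"w",round(s["width"],4))
im=viewer.camera("wrist"); m=cv2.inRange(hsv(im),(7,190,80),(18,255,255)); m[:210]=0; m[:,:190]=0; m[:,370:]=0; m[330:]=0
m=cv2.morphologyEx(m,cv2.MORPH_CLOSE,np.ones((5,5)))
for p,q in blobs(m>0,60)[0]: print("pad",p.round(1),q)
E
python3 pads.py
```

```text
5.85 [ 0.5116 -0.2541  0.0797] [-0.4031  0.3308  0.0881] w 0.529
pad [257.4 249.3] [240 233  27  40 563]
pad [308.2 245.8] [295 234  27  40 541]
```

>>> arm_command(
  twist=[
    [0,0,0],
    [0,0,0],
    [0,0,0],
    [0,0,0],
  ],
  slide=[
    [0,0,1],
    [0,0,1],
    [0,0,0.5],
    [0,0,0],
  ],
  fingers=[0.55,0.55,0.53,0.52],
)

```text
time_s: 6.4
eef_pos: [0.5114, -0.2537, 0.0541]
tool_rot: [-3.125, 0.322, -0.0]
contact_force: [-1.0, 1.3, 4.8]
width: 0.525
```

```bash
python3 pads.py
```

```text
6.4 [ 0.5114 -0.2537  0.0541] [-0.9888  1.3142  4.8472] w 0.5252
pad [252.6 268.4] [235 249  31  48 947]
pad [312.6 262.7] [298 249  31  34 728]
```

>>> arm_command(
  twist=[
    [0,0,0],
    [0,0,0],
    [0,0,0],
    [0,0,0],
  ],
  slide=[
    [0,0,0],
    [0,0,0],
    [0,0,0],
    [0,0,0],
  ],
  fingers=[0.51,0.5,0.5,0.5],
)

```text
time_s: 6.95
eef_pos: [0.5116, -0.2538, 0.0544]
tool_rot: [3.125, -0.322, 0.001]
contact_force: [-1.2, 0.8, 6.0]
width: 0.507
```

```bash
python3 pads.py
```

```text
6.95 [ 0.5116 -0.2538  0.0544] [-1.162   0.8065  5.9578] w 0.5075
pad [254.6 268.5] [237 249  30  49 952]
pad [310.7 262.9] [296 249  32  39 739]
```

The pad spacing is now shrinking (60 to 56 px), so the grip is engaged. Lifting again.

>>> arm_command(
  twist=[
    [0,0,0],
    [0,0,0],
    [0,0,0],
    [0,0,0],
  ],
  slide=[
    [0,0,-0.3],
    [0,0,-0.7],
    [0,0,-1],
    [0,0,0],
  ],
  fingers=[0.5,0.5,0.5,0.5],
)

```text
time_s: 7.5
eef_pos: [0.512, -0.2542, 0.0751]
tool_rot: [3.124, -0.322, 0.003]
contact_force: [-0.9, 0.5, -0.2]
width: 0.504
```

```bash
python3 pads.py
```

```text
7.5 [ 0.512  -0.2542  0.0751] [-0.8705  0.4989 -0.209 ] w 0.5036
pad [254.7 268.3] [237 248  31  50 968]
pad [310.3 262.7] [296 249  32  37 755]
```

The pads now move with the gripper, so the tongs are held. I'm raising them and carrying them over the red egg.

>>> arm_command(
  twist=[
    [0,0,0],
    [0,0,0],
    [0,0,0],
    [0,0,0],
    [0,0,0],
  ],
  slide=[
    [0,0,-1.5],
    [0,0,-2],
    [0,0,-2],
    [0,0,-1],
    [0,0,0],
  ],
  fingers=[0.5,0.5,0.5,0.5,0.5],
)

```text
time_s: 8.18
eef_pos: [0.512, -0.2542, 0.1405]
tool_rot: [3.124, -0.322, 0.004]
contact_force: [0.4, 0.1, -1.0]
width: 0.503
```

>>> arm_command(
  twist=[
    [0,0,0],
    [0,0,0],
    [0,0,0],
    [0,0,0],
    [0,0,0],
  ],
  slide=[
    [-0.4,-1.6,0],
    [-0.8,-3.2,0],
    [-0.8,-3.2,0],
    [-0.9,-3.6,0],
    [-0.9,-3.6,0],
  ],
  fingers=[0.5,0.5,0.5,0.5,0.5],
)

```text
time_s: 8.8
eef_pos: [0.5033, -0.0948, 0.1375]
tool_rot: [-3.124, 0.322, 0.004]
contact_force: [1.0, 0.4, -0.2]
width: 0.502
```

>>> arm_command(
  twist=[
    [0,0,0],
    [0,0,0],
    [0,0,0],
    [0,0,0],
    [0,0,0],
  ],
  slide=[
    [-0.9,-3.6,0],
    [-0.9,-3.6,0],
    [-0.6,-2.4,0],
    [-0.4,-1.5,0],
    [0,0,0],
  ],
  fingers=[0.5,0.5,0.5,0.5,0.5],
)

```text
time_s: 9.43
eef_pos: [0.4992, 0.0182, 0.1381]
tool_rot: [3.125, -0.319, -0.002]
contact_force: [0.5, -0.2, -0.8]
width: 0.499
```

```bash
python3 pads.py; python3 - <<'E'
from h import *
i=viewer.camera_info("wrist"); s=telemetry.get_state(); im=viewer.camera("wrist"); print(s["eef_pos"],s["tool_rot"],s["contact_force"],s["joint_pos"])
it=viewer.camera_info("top"); t=viewer.camera("top")
cv2.imwrite("pics/w5.png",im[:,:,::-1]); cv2.imwrite("pics/t5.png",t[:,:,::-1]); np.save("w5.npy",[i["xyz"],i["rotation"],s["eef_pos"],s["tool_rot"]])
a=cv2.resize(im[150:350,190:380],None,fx=2.5,fy=2.5,interpolation=cv2.INTER_CUBIC)
b=cv2.resize(t[180:280,230:320],None,fx=3.4,fy=5,interpolation=cv2.INTER_CUBIC)
cv2.imwrite("pics/c5.png",np.hstack([a,b])[:,:,::-1])
E
```

```text
9.43 [0.4992 0.0182 0.1381] [ 0.4889 -0.2227 -0.7938] w 0.4988
pad [254.7 268.5] [237 249  30  49 948]
pad [310.3 262.4] [296 249  31  37 721]
[0.4995 0.0175 0.1383] [ 3.1248 -0.3198 -0.0014] [-0.8247 -0.6832  0.1221] [-0.0145 -0.0114  2.0474 -0.0004  1.1065  1.7604]
```

View pics/c5.png

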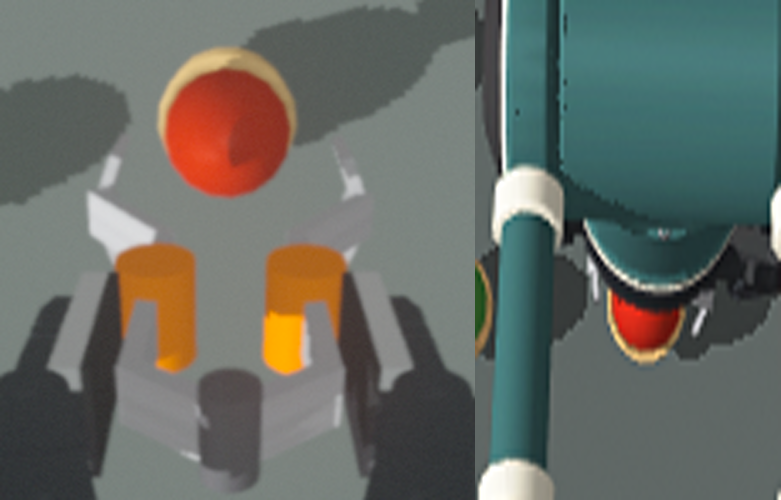

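The crop shows the egg (crop x≈228) between the paddles (88 and 373, midline ≈230.5), with the tongs held straight. Now the exact offset.

```bash
python3 - <<'E'
from h import *
x,r,e,tr=np.load("w5.npy"); i=dict(viewer.camera_info("wrist"),xyz=x,rotation=r); T=R.from_rotvec(tr).as_matrix(); print(T)
im=cv2.imread("pics/w5.png")[:,:,::-1].copy()
def P(l,px,z):
    p=plane(i,px,"wrist",z); print(l,np.round(px,1),p,"tool cm",(T.T@(p-e))*100)
cv=lambda a,b:(190+a/2.5,150+b/2.5)
m=(cv2.inRange(hsv(im),(0,170,60),(5,255,255))|cv2.inRange(hsv(im),(174,170,60),(180,255,255))); m[:150]=0;m[240:]=0
c=max(cv2.findContours(m,0,2)[0],key=cv2.contourArea); (cx,cy),rr=cv2.minEnclosingCircle(c); print(rr,cv2.moments(c)["m10"]/cv2.moments(c)["m00"],cv2.moments(c)["m01"]/cv2.moments(c)["m00"])
for z in (.035,.04): P("egg",(cx,cy),z)
o=e[2]-.0494
P("hinge mid",cv(231,430),o+.112);P("hinge front",cv(231,375),o+.113);P("hinge back",cv(229,487),o+.113)
P("L far low",cv(157,247),o+.062);P("R far low",cv(305,247),o+.062)
P("L out",cv(88,195),o+.02);P("R out",cv(373,197),o+.02)
P("L paddle +x top corner",cv(117,155),o+.02);P("R paddle +x top",cv(336,148),o+.02)
E
```

```text
[[ 0.9793 -0.2026 -0.0009]
 [-0.2026 -0.9793 -0.0004]
 [-0.0008  0.0006 -1.    ]]
24.890405654907227 280.5831684101404 202.82668928470454
egg [280.4 202.7] [0.4975 0.018  0.035 ] tool cm [-0.2021 -0.0149 10.3315]
egg [280.4 202.7] [0.4989 0.0177 0.04  ] tool cm [-0.0512 -0.0128  9.8313]
hinge mid [282.4 322. ] [0.4982 0.0165 0.2009] tool cm [-0.1097  0.1301 -6.2598]
hinge front [282.4 300. ] [0.5094 0.0142 0.2019] tool cm [ 1.0265  0.1275 -6.3608]
hinge back [281.6 344.8] [0.4871 0.0191 0.2019] tool cm [-1.2537  0.0996 -6.3589]
L far low [252.8 248.8] [0.5101 0.0297 0.1509] tool cm [ 0.7885 -1.4058 -1.2614]
R far low [312.  248.8] [ 0.5039 -0.0005  0.1509] tool cm [ 0.7909  1.6788 -1.2597]
L out [225.2 228. ] [0.5098 0.0519 0.1089] tool cm [ 0.3081 -3.5832  2.9377]
R out [339.2 228.8] [ 0.4942 -0.0208  0.1089] tool cm [0.2589 3.8512 2.942 ]
L paddle +x top corner [236.8 212. ] [0.5189 0.0417 0.1089] tool cm [ 1.4089 -2.767   2.9373]
R paddle +x top [324.4 209.2] [ 0.5095 -0.0133  0.1089] tool cm [1.6022 2.8124 2.9403]
```

The offset is about 1.3 mm in tool y. I'm correcting that, descending around the egg, then closing in steps.

>>> arm_command(
  twist=[
    [0,0,0],
    [0,0,0],
    [0,0,0],
    [0,0,0],
    [0,0,0],
  ],
  slide=[
    [0,-0.13,1],
    [0,0,1.5],
    [0,0,1.5],
    [0,0,1.3],
    [0,0,0.6],
  ],
  fingers=[0.5,0.5,0.5,0.5,0.5],
)

```text
time_s: 10.2
eef_pos: [0.4992, 0.0185, 0.0781]
tool_rot: [3.125, -0.322, -0.004]
contact_force: [-0.9, -0.8, -0.1]
width: 0.5
```

>>> arm_command(
  twist=[
    [0,0,0],
    [0,0,0],
    [0,0,0],
    [0,0,0],
    [0,0,0],
  ],
  slide=[
    [0,0,0],
    [0,0,0],
    [0,0,0],
    [0,0,0],
    [0,0,0],
  ],
  fingers=[0.5,0.48,0.47,0.46,0.45],
)

```text
time_s: 10.82
eef_pos: [0.5004, 0.0186, 0.08]
tool_rot: [-3.125, 0.322, -0.001]
contact_force: [-0.7, -0.3, -0.4]
width: 0.45
```

>>> arm_command(
  twist=[
    [0,0,0],
    [0,0,0],
    [0,0,0],
    [0,0,0],
    [0,0,0],
  ],
  slide=[
    [0,0,0],
    [0,0,0],
    [0,0,0],
    [0,0,0],
    [0,0,0],
  ],
  fingers=[0.44,0.44,0.43,0.43,0.43],
)

```text
time_s: 11.45
eef_pos: [0.5003, 0.0185, 0.0798]
tool_rot: [3.125, -0.322, -0.0]
contact_force: [0.7, -0.5, -0.7]
width: 0.435
```

```bash
python3 pads.py
```

```text
11.45 [0.5003 0.0185 0.0798] [ 0.6574 -0.5015 -0.6848] w 0.4351
pad [261.5 268.4] [ 243  248   33   51 1010]
pad [303.3 262.6] [289 249  32  34 793]
```

>>> arm_command(
  twist=[
    [0,0,0],
    [0,0,0],
    [0,0,0],
    [0,0,0],
    [0,0,0],
  ],
  slide=[
    [0,0,0.1],
    [0,0,0],
    [0,0,0],
    [0,0,0],
    [0,0,0],
  ],
  fingers=[0.42,0.42,0.42,0.42,0.42],
)

```text
time_s: 12.12
eef_pos: [0.5003, 0.0185, 0.0788]
tool_rot: [-3.125, 0.322, -0.0]
contact_force: [0.2, -0.8, -0.7]
width: 0.423
```

```bash
python3 pads.py
```

```text
12.12 [0.5003 0.0185 0.0788] [ 0.1989 -0.7775 -0.6983] w 0.4232
pad [262.4 268.6] [ 245  249   34   50 1008]
pad [302.1 263.3] [287 249  34  35 827]
```

>>> arm_command(
  twist=[
    [0,0,0],
    [0,0,0],
    [0,0,0],
    [0,0,0],
  ],
  slide=[
    [0,0,0],
    [0,0,0],
    [0,0,0],
    [0,0,0],
  ],
  fingers=[0.41,0.41,0.41,0.41],
)

```text
time_s: 12.68
eef_pos: [0.5003, 0.0185, 0.0788]
tool_rot: [-3.125, 0.322, 0.0]
contact_force: [-0.6, -0.7, -0.5]
width: 0.415
```

```bash
python3 pads.py
```

```text
12.68 [0.5003 0.0185 0.0788] [-0.5682 -0.7035 -0.4817] w 0.4152
pad [263.  268.8] [ 245  249   32   50 1031]
pad [302.  263.4] [288 249  32  43 823]
```

>>> arm_command(
  twist=[
    [0,0,0],
    [0,0,0],
    [0,0,0],
    [0,0,0],
  ],
  slide=[
    [0,0,0],
    [0,0,0],
    [0,0,0],
    [0,0,0],
  ],
  fingers=[0.4,0.39,0.39,0.39],
)

```text
time_s: 13.22
eef_pos: [0.5003, 0.0185, 0.0789]
tool_rot: [-3.125, 0.322, -0.0]
contact_force: [-1.3, 0.3, 0.6]
width: 0.403
```

```bash
python3 pads.py
```

```text
13.22 [0.5003 0.0185 0.0789] [-1.2976  0.305   0.6411] w 0.4025
pad [263.3 268.6] [ 245  248   32   51 1002]
pad [301.6 263.1] [288 249  32  35 789]
```

>>> arm_command(
  twist=[
    [0,0,0],
    [0,0,0],
    [0,0,0],
    [0,0,0],
  ],
  slide=[
    [0,0,0],
    [0,0,0],
    [0,0,0],
    [0,0,0],
  ],
  fingers=[0.38,0.37,0.37,0.37],
)

```text
time_s: 13.78
eef_pos: [0.5003, 0.0186, 0.0789]
tool_rot: [-3.125, 0.322, -0.0]
contact_force: [-0.8, 0.4, 1.3]
width: 0.398
```

```bash
python3 pads.py
```

```text
13.78 [0.5003 0.0186 0.0789] [-0.8364  0.4448  1.3399] w 0.3982
pad [263.5 268.5] [245 248  34  51 995]
pad [301.3 263.1] [288 248  32  36 782]
```

The fingers have stalled at about 0.40, so the egg is gripped. I'm easing to a command of 0.39 and lifting slowly.

>>> arm_command(
  twist=[
    [0,0,0],
    [0,0,0],
    [0,0,0],
    [0,0,0],
    [0,0,0],
  ],
  slide=[
    [0,0,0],
    [0,0,-0.2],
    [0,0,-0.4],
    [0,0,-0.5],
    [0,0,0],
  ],
  fingers=[0.39,0.39,0.39,0.39,0.39],
)

```text
time_s: 14.45
eef_pos: [0.5008, 0.0185, 0.0904]
tool_rot: [-3.125, 0.322, -0.002]
contact_force: [-0.2, -0.2, -1.1]
width: 0.4
```

>>> arm_command(
  twist=[
    [0,0,0],
    [0,0,0],
    [0,0,0],
    [0,0,0],
    [0,0,0],
  ],
  slide=[
    [0,0,-0.8],
    [0,0,-1],
    [0,0,-1],
    [0,0,-0.6],
    [0,0,0],
  ],
  fingers=[0.39,0.39,0.39,0.39,0.39],
)

```text
time_s: 15.08
eef_pos: [0.5009, 0.0186, 0.1247]
tool_rot: [-3.125, 0.322, -0.003]
contact_force: [0.5, -0.4, -0.5]
width: 0.397
```

```bash
python3 pads.py; python3 - <<'E'
from h import *
im=viewer.camera("wrist"); sd=viewer.camera("side")
cv2.imwrite("pics/w6.png",im[:,:,::-1]); cv2.imwrite("pics/s6.png",sd[:,:,::-1])
a=cv2.resize(im[130:350,190:380],(432,500)); b=cv2.resize(sd[150:290,200:300],(360,500))
cv2.imwrite("pics/c6.png",np.hstack([a,b])[:,:,::-1])
E
```

```text
15.07 [0.5009 0.0186 0.1247] [ 0.4604 -0.4488 -0.5217] w 0.3967
pad [263.5 268.4] [245 248  33  51 990]
pad [301.5 262.8] [288 248  32  35 773]
```

View pics/c6.png

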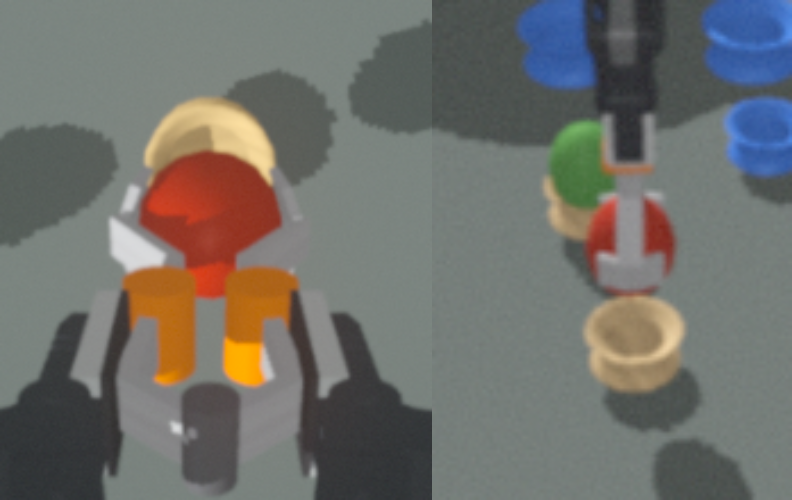

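The egg is lifted clear, upright and centred, and its ring is empty. I'm raising it and going part way to the cup, to view it unobstructed with the wrist camera.

>>> arm_command(
  twist=[
    [0,0,0],
    [0,0,0],
    [0,0,0],
    [0,0,0],
  ],
  slide=[
    [0,0,-1],
    [0,0,-1.2],
    [0,0,-0.8],
    [0.3,0,0],
  ],
  fingers=[0.39,0.39,0.39,0.39],
)

```text
time_s: 15.72
eef_pos: [0.5042, 0.0179, 0.1552]
tool_rot: [-3.125, 0.322, -0.004]
contact_force: [-0.2, -0.3, -2.1]
width: 0.395
```

>>> arm_command(
  twist=[
    [0,0,0],
    [0,0,0],
    [0,0,0],
    [0,0,0],
    [0,0,0],
  ],
  slide=[
    [1,-0.8,0],
    [1.8,-2,0],
    [2,-2.6,0],
    [1.7,-2.4,0],
    [1,-1.6,0],
  ],
  fingers=[0.39,0.39,0.39,0.39,0.39],
)

```text
time_s: 16.35
eef_pos: [0.5969, 0.0959, 0.153]
tool_rot: [3.125, -0.321, -0.001]
contact_force: [0.8, 0.1, -1.3]
width: 0.396
```

>>> arm_command(
  twist=[
    [0,0,0],
    [0,0,0],
  ],
  slide=[
    [0,0,0],
    [0,0,0],
  ],
  fingers=[0.39,0.39],
)

```text
time_s: 16.6
eef_pos: [0.595, 0.0943, 0.1532]
tool_rot: [3.124, -0.322, -0.002]
contact_force: [-0.9, 1.3, -0.8]
width: 0.398
```

```bash
python3 pads.py; python3 - <<'E'
from h import *
i=viewer.camera_info("wrist"); s=telemetry.get_state(); im=viewer.camera("wrist"); cv2.imwrite("pics/w7.png",im[:,:,::-1])
T=R.from_rotvec(s["tool_rot"]).as_matrix(); print(s["eef_pos"],s["tool_rot"])
t0=cv2.imread("pics/top0.png")[:,:,::-1].copy(); s0=cv2.imread("pics/side0.png")[:,:,::-1].copy()
for n,I,m_,bx in (("wrist",i,im,None),("top",viewer.camera_info("top"),t0,(190,225,170,205)),("side",viewer.camera_info("side"),s0,(278,308,176,200))):
    m=cv2.inRange(hsv(m_),(103,150,40),(128,255,255))
    if bx: k=np.zeros_like(m);a,b,c,d=bx;k[c:d,a:b]=m[c:d,a:b];m=k
    for c in cv2.findContours(m,0,2)[0]:
        if cv2.contourArea(c)<150: continue
        w=np.array([plane(I,p,n,.022)[:2]*1000 for p in c[:,0]],np.float32)
        (u,v),r=cv2.minEnclosingCircle(w); print(n,cv2.boundingRect(c),"rim fit",u,v,r,"tool cm",T[:,:2].T@(np.array([u/1000,v/1000,0])-s["eef_pos"])*100)
m=(cv2.inRange(hsv(im),(0,170,60),(5,255,255))|cv2.inRange(hsv(im),(174,170,60),(180,255,255)))
for p,q in blobs(m>0,200)[0]: print("red",p,q)
E
```

```text
16.6 [0.595  0.0943 0.1532] [-0.8878  1.3404 -0.8497] w 0.3977
pad [263.7 268.8] [245 248  33  51 995]
pad [301.4 263. ] [288 248  33  36 795]
[0.595  0.0942 0.1534] [ 3.1245 -0.3221 -0.0018]
wrist (102, 264, 55, 57) rim fit 511.7740478515625 293.5161437988281 43.41694641113281 tool cm [-12.1947 -17.8271]
wrist (174, 168, 51, 51) rim fit 611.2570190429688 172.00584411621094 26.644710540771484 tool cm [ 0.0231 -7.961 ]
wrist (79, 166, 62, 64) rim fit 628.396728515625 272.0736083984375 40.29068374633789 tool cm [ -0.3403 -18.107 ]
wrist (0, 46, 46, 56) rim fit 806.294677734375 357.23431396484375 49.33289337158203 tool cm [ 15.3382 -30.073 ]
top (198, 178, 23, 24) rim fit 610.1442260742188 172.0489501953125 26.111309051513672 tool cm [-0.0867 -7.9425]
side (283, 178, 21, 21) rim fit 606.8096313476562 158.76437377929688 35.198307037353516 tool cm [-0.1421 -6.574 ]
red [282.8539 223.2331] [ 255  198   58   63 2149]
red [ 15.6996 380.6018] [   0  343   40   76 1022]
```

The cup is at (0.611, 0.172) in the wrist view and (0.610, 0.172) in the top view, and they agree. Allowing for the egg's offset in the grip, the TCP target is (0.612, 0.173).

>>> arm_command(
  twist=[
    [0,0,0],
    [0,0,0],
    [0,0,0],
    [0,0,0],
    [0,0,0],
  ],
  slide=[
    [0.1,-1.2,0],
    [0,-2.4,0],
    [0,-2.6,0],
    [0,-1.8,0],
    [0,0,0],
  ],
  fingers=[0.39,0.39,0.39,0.39,0.39],
)

```text
time_s: 17.32
eef_pos: [0.6132, 0.1747, 0.1537]
tool_rot: [-3.125, 0.318, -0.0]
contact_force: [0.1, -0.4, -1.7]
width: 0.397
```

>>> arm_command(
  twist=[
    [0,0,0],
    [0,0,0],
    [0,0,0],
    [0,0,0],
    [0,0,0],
  ],
  slide=[
    [0,0,0.8],
    [0,0,1.4],
    [0,0,1.4],
    [0,0,0.9],
    [0,0,0],
  ],
  fingers=[0.39,0.39,0.39,0.39,0.39],
)

```text
time_s: 17.95
eef_pos: [0.612, 0.1723, 0.1071]
tool_rot: [3.124, -0.322, -0.004]
contact_force: [-0.5, -1.3, -0.9]
width: 0.398
```

```bash
python3 pads.py; python3 - <<'E'
from h import *
i=viewer.camera_info("wrist"); s=telemetry.get_state(); im=viewer.camera("wrist"); cv2.imwrite("pics/w8.png",im[:,:,::-1])
t=viewer.camera("side"); cv2.imwrite("pics/s8.png",t[:,:,::-1])
a=cv2.resize(im[130:350,190:380],(432,500)); b=cv2.resize(t[120:220,255:327],(360,500))
cv2.imwrite("pics/c8.png",np.hstack([a,b])[:,:,::-1])
E
```

```text
17.95 [0.612  0.1723 0.1071] [-0.4723 -1.3283 -0.9434] w 0.3976
pad [263.6 268.6] [245 248  32  51 985]
pad [301.4 262.7] [288 249  32  34 761]
```

View pics/c8.png

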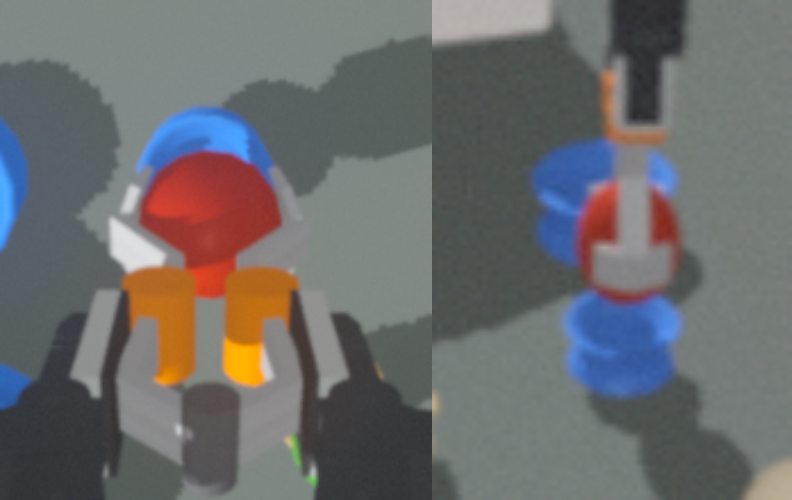

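The crop shows the egg over the small blue cup in both views. Compared with the ring view, the cup sits about 1 mm further left. I'm nudging by that, then lowering gently.

>>> arm_command(
  twist=[
    [0,0,0],
    [0,0,0],
    [0,0,0],
    [0,0,0],
    [0,0,0],
  ],
  slide=[
    [0,-0.08,0.5],
    [0,0,0.7],
    [0,0,0.7],
    [0,0,0.4],
    [0,0,0.2],
  ],
  fingers=[0.39,0.39,0.39,0.39,0.39],
)

```text
time_s: 18.73
eef_pos: [0.6129, 0.1735, 0.0832]
tool_rot: [3.125, -0.322, -0.001]
contact_force: [-1.8, -0.2, -2.2]
width: 0.397
```

>>> arm_command(
  twist=[
    [0,0,0],
    [0,0,0],
    [0,0,0],
  ],
  slide=[
    [0,0,0.1],
    [0,0,0],
    [0,0,0],
  ],
  fingers=[0.39,0.39,0.39],
)

```text
time_s: 19.1
eef_pos: [0.6134, 0.1736, 0.0831]
tool_rot: [-3.125, 0.322, -0.001]
contact_force: [-0.7, -0.1, -1.4]
width: 0.398
```

>>> arm_command(
  twist=[
    [0,0,0],
    [0,0,0],
    [0,0,0],
    [0,0,0],
  ],
  slide=[
    [0,0,0.15],
    [0,0,0.1],
    [0,0,0.05],
    [0,0,0],
  ],
  fingers=[0.39,0.39,0.39,0.39],
)

```text
time_s: 19.6
eef_pos: [0.613, 0.1736, 0.0798]
tool_rot: [-3.125, 0.322, 0.001]
contact_force: [-1.3, 1.2, 0.2]
width: 0.396
```

>>> arm_command(
  twist=[
    [0,0,0],
    [0,0,0],
    [0,0,0],
  ],
  slide=[
    [0,0,0.1],
    [0,0,0],
    [0,0,0],
  ],
  fingers=[0.39,0.39,0.39],
)

```text
time_s: 19.98
eef_pos: [0.6128, 0.1737, 0.0789]
tool_rot: [-3.125, 0.322, 0.001]
contact_force: [-3.2, 1.4, 3.1]
width: 0.395
```

The force shows seating: Fz rose from −1.5 to +3 N. A small sideways push means the egg is about 1 mm off, so I'm relieving that and opening slowly to the light-hold width.

>>> arm_command(
  twist=[
    [0,0,0],
    [0,0,0],
    [0,0,0],
  ],
  slide=[
    [-0.08,-0.03,0],
    [0,0,0],
    [0,0,0],
  ],
  fingers=[0.39,0.39,0.39],
)

```text
time_s: 20.35
eef_pos: [0.6125, 0.1739, 0.0788]
tool_rot: [3.125, -0.322, 0.0]
contact_force: [-2.6, -0.7, 2.2]
width: 0.398
```

>>> arm_command(
  twist=[
    [0,0,0],
    [0,0,0],
    [0,0,0],
    [0,0,0],
    [0,0,0],
  ],
  slide=[
    [0,0,0],
    [0,0,0],
    [0,0,0],
    [0,0,0],
    [0,0,0],
  ],
  fingers=[0.4,0.41,0.42,0.43,0.44],
)

```text
time_s: 20.98
eef_pos: [0.6129, 0.1741, 0.0788]
tool_rot: [-3.125, 0.322, -0.001]
contact_force: [-0.2, 0.3, -0.1]
width: 0.443
```

>>> arm_command(
  twist=[
    [0,0,0],
    [0,0,0],
    [0,0,0],
    [0,0,0],
    [0,0,0],
  ],
  slide=[
    [0,0,0],
    [0,0,0],
    [0,0,0],
    [0,0,0],
    [0,0,0],
  ],
  fingers=[0.46,0.48,0.5,0.5,0.5],
)

```text
time_s: 21.6
eef_pos: [0.6125, 0.174, 0.0788]
tool_rot: [-3.125, 0.322, -0.0]
contact_force: [0.0, 0.5, -0.8]
width: 0.497
```

```bash
python3 pads.py; python3 - <<'E'
from h import *
im=viewer.camera("wrist"); cv2.imwrite("pics/w9.png",im[:,:,::-1])
t=viewer.camera("side"); cv2.imwrite("pics/s9.png",t[:,:,::-1])
a=cv2.resize(im[130:350,190:380],(432,500)); b=cv2.resize(t[120:220,255:327],(360,500))
cv2.imwrite("pics/c9.png",np.hstack([a,b])[:,:,::-1])
E
```

```text
21.6 [0.6125 0.174  0.0788] [ 0.0193  0.4574 -0.7835] w 0.4972
pad [255.3 267.4] [237 247  34  51 985]
pad [310.5 261. ] [296 247  32  36 717]
```

View pics/c9.png

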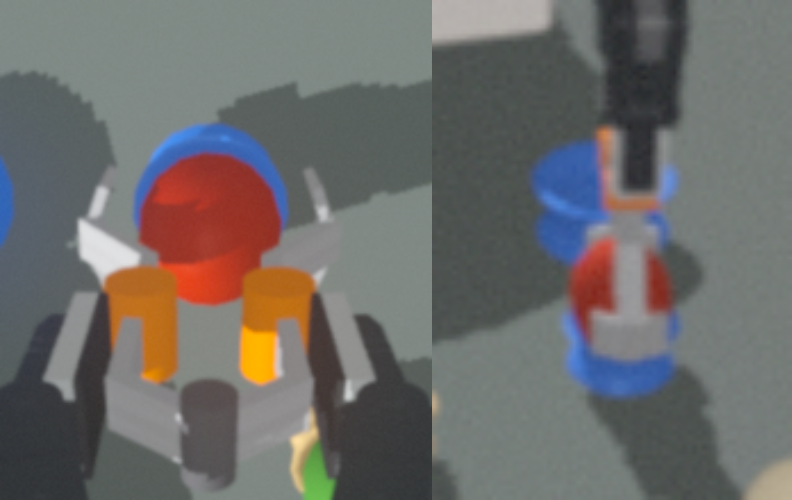

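The egg is seated in the cup and the paddles are clear of it on both sides. I'm raising straight up and returning to the stand.

>>> arm_command(
  twist=[
    [0,0,0],
    [0,0,0],
    [0,0,0],
    [0,0,0],
    [0,0,0],
  ],
  slide=[
    [0,0,-0.8],
    [0,0,-1.4],
    [0,0,-1.6],
    [0,0,-1.6],
    [0,0,-0.8],
  ],
  fingers=[0.5,0.5,0.5,0.5,0.5],
)

```text
time_s: 22.38
eef_pos: [0.6136, 0.1743, 0.1432]
tool_rot: [-3.124, 0.322, -0.004]
contact_force: [-1.0, -0.6, -0.5]
width: 0.501
```

>>> arm_command(
  twist=[
    [0,0,0],
    [0,0,0],
    [0,0,0],
    [0,0,0],
    [0,0,0],
  ],
  slide=[
    [0,1,-0.3],
    [0,2.4,0],
    [-0.2,3.4,0],
    [-0.2,3.6,0],
    [-0.1,3.6,0],
  ],
  fingers=[0.5,0.5,0.5,0.5,0.5],
)

```text
time_s: 23.0
eef_pos: [0.5772, 0.0354, 0.1427]
tool_rot: [3.124, -0.322, -0.003]
contact_force: [-0.1, -0.6, -1.4]
width: 0.498
```

>>> arm_command(
  twist=[
    [0,0,0],
    [0,0,0],
    [0,0,0],
    [0,0,0],
    [0,0,0],
  ],
  slide=[
    [-0.1,3.6,0],
    [-0.1,3.6,0],
    [-0.1,3.6,0],
    [-0.1,3.6,0],
    [-0.1,3.6,0],
  ],
  fingers=[0.5,0.5,0.5,0.5,0.5],
)

```text
time_s: 23.62
eef_pos: [0.5353, -0.1394, 0.1428]
tool_rot: [3.125, -0.323, -0.003]
contact_force: [0.5, -1.3, -1.0]
width: 0.503
```

>>> arm_command(
  twist=[
    [0,0,0],
    [0,0,0],
    [0,0,0],
    [0,0,0],
    [0,0,0],
  ],
  slide=[
    [-0.1,3.6,0],
    [-0.1,3.6,0],
    [0,3,0],
    [0,1.7,0],
    [0,0,0],
  ],
  fingers=[0.5,0.5,0.5,0.5,0.5],
)

```text
time_s: 24.25
eef_pos: [0.5102, -0.2543, 0.1432]
tool_rot: [-3.124, 0.326, 0.002]
contact_force: [-0.1, -0.2, 0.1]
width: 0.5
```

```bash
python3 pads.py; python3 - <<'E'
from h import *
i=viewer.camera_info("wrist"); s=telemetry.get_state(); im=viewer.camera("wrist"); cv2.imwrite("pics/w10.png",im[:,:,::-1])
T=R.from_rotvec(s["tool_rot"]).as_matrix(); print(s["eef_pos"],s["tool_rot"],s["joint_pos"])
print("to grip pose, tool cm",(T.T@(np.array([.5116,-.2538,.0544])-s["eef_pos"]))*100)
m=cv2.inRange(hsv(im),(12,60,90),(25,190,255)); m[:, :150]=0;m[:,420:]=0;m[300:]=0
c=cv2.convexHull(max(cv2.findContours(m,0,2)[0],key=cv2.contourArea))[:,0]
r=cv2.minAreaRect(np.array([plane(i,p,"wrist",.034)[:2]*1000 for p in c],np.float32)); print("stand",r,cv2.boundingRect(c))
t=viewer.camera("top"); cv2.imwrite("pics/t10.png",t[:,:,::-1]); I=viewer.camera_info("top")
m=(cv2.inRange(hsv(t),(0,170,70),(5,255,255))|cv2.inRange(hsv(t),(174,170,70),(180,255,255)))
for p,q in blobs(m>0,60)[0]:
    if 180<p[0]<300 and 150<p[1]<260: print("red top",p,q,plane(I,p,"top",.037))
E
```

```text
24.25 [ 0.5102 -0.2543  0.1432] [-0.1341 -0.1928  0.0843] w 0.5002
pad [254.6 268.1] [237 248  30  50 948]
pad [310.3 262.4] [296 249  31  44 712]
[ 0.5106 -0.2534  0.1433] [-3.1239  0.324   0.0013] [-0.5047  0.1179  1.9013  0.0005  1.1235  1.2726]
to grip pose, tool cm [0.1184 0.0274 8.8912]
stand ((514.69775390625, -251.6272430419922), (121.15946197509766, 75.2849349975586), 78.23876190185547) (209, 152, 139, 83)
red top [208.0066 187.8609] [198 178  21  20 302] [0.6102 0.1729 0.037 ]
```

The egg in the cup measures (0.610, 0.173), right on the cup centre. The tongs are over the stand and 1 mm from the pick pose, so I'm lowering them in.

>>> arm_command(
  twist=[
    [0,0,0],
    [0,0,0],
    [0,0,0],
    [0,0,0],
    [0,0,0],
  ],
  slide=[
    [0.1,0.03,1],
    [0,0,2],
    [0,0,2.2],
    [0,0,2],
    [0,0,1],
  ],
  fingers=[0.5,0.5,0.5,0.5,0.5],
)

```text
time_s: 25.02
eef_pos: [0.5109, -0.2528, 0.0592]
tool_rot: [-3.124, 0.321, 0.005]
contact_force: [-0.1, 1.2, -0.7]
width: 0.498
```

>>> arm_command(
  twist=[
    [0,0,0],
    [0,0,0],
    [0,0,0],
    [0,0,0],
  ],
  slide=[
    [0,0,0.3],
    [0,0,0.1],
    [0,0,0],
    [0,0,0],
  ],
  fingers=[0.5,0.5,0.5,0.5],
)

```text
time_s: 25.52
eef_pos: [0.5128, -0.2542, 0.0586]
tool_rot: [3.124, -0.322, 0.002]
contact_force: [-1.0, -0.0, -0.7]
width: 0.499
```

>>> arm_command(
  twist=[
    [0,0,0],
    [0,0,0],
    [0,0,0],
    [0,0,0],
  ],
  slide=[
    [-0.08,0,0.2],
    [0,0,0.1],
    [0,0,0],
    [0,0,0],
  ],
  fingers=[0.5,0.5,0.5,0.5],
)

```text
time_s: 26.02
eef_pos: [0.5116, -0.2538, 0.055]
tool_rot: [3.125, -0.322, 0.001]
contact_force: [-1.1, -0.2, 1.4]
width: 0.5
```

>>> arm_command(
  twist=[
    [0,0,0],
    [0,0,0],
    [0,0,0],
  ],
  slide=[
    [0,0,0.1],
    [0,0,0],
    [0,0,0],
  ],
  fingers=[0.5,0.5,0.5],
)

```text
time_s: 26.4
eef_pos: [0.5122, -0.254, 0.0549]
tool_rot: [3.125, -0.322, 0.002]
contact_force: [-1.2, 0.7, 4.8]
width: 0.503
```

The paddles are resting on the stand floor (Fz +4.8 N). I'm opening slowly and then retracting straight up.

>>> arm_command(
  twist=[
    [0,0,0],
    [0,0,0],
    [0,0,0],
    [0,0,0],
    [0,0,0],
  ],
  slide=[
    [0,0,0],
    [0,0,0],
    [0,0,0],
    [0,0,0],
    [0,0,0],
  ],
  fingers=[0.51,0.52,0.53,0.54,0.56],
)

```text
time_s: 27.02
eef_pos: [0.5113, -0.2534, 0.0535]
tool_rot: [-3.125, 0.322, 0.001]
contact_force: [-0.5, -1.8, 1.8]
width: 0.56
```

>>> arm_command(
  twist=[
    [0,0,0],
    [0,0,0],
    [0,0,0],
    [0,0,0],
    [0,0,0],
  ],
  slide=[
    [0,0,0],
    [0,0,0],
    [0,0,0],
    [0,0,0],
    [0,0,0],
  ],
  fingers=[0.6,0.8,1,1,1],
)

```text
time_s: 27.65
eef_pos: [0.5114, -0.2536, 0.0538]
tool_rot: [-3.125, 0.322, -0.0]
contact_force: [0.1, -0.2, 0.4]
width: 0.999
```

>>> arm_command(
  twist=[
    [0,0,0],
    [0,0,0],
    [0,0,0],
    [0,0,0],
    [0,0,0],
  ],
  slide=[
    [0,0,-1.5],
    [0,0,-3],
    [0,0,-4],
    [0,0,-4],
    [0,0,-3],
  ],
  fingers=[1,1,1,1,1],
)

```text
time_s: 28.28
eef_pos: [0.5123, -0.2541, 0.2124]
tool_rot: [3.124, -0.322, 0.005]
contact_force: [-0.1, -0.3, 0.5]
width: 0.997
```

>>> arm_command(
  twist=[
    [0,0,0],
    [0,0,0],
    [0,0,0],
    [0,0,0],
  ],
  slide=[
    [0,0,0],
    [0,0,0],
    [0,0,0],
    [0,0,0],
  ],
  fingers=[1,1,1,1],
)

```text
time_s: 28.78
eef_pos: [0.5106, -0.2532, 0.2073]
tool_rot: [-3.124, 0.322, 0.004]
contact_force: [-0.3, -0.5, -0.3]
width: 1.0
```

```bash
python3 - <<'E'
from h import *
s=telemetry.get_state(); print(s["time_s"],s["eef_pos"],s["contact_force"])
a=viewer.camera("wrist"); b=viewer.camera("side"); t=viewer.camera("top"); cv2.imwrite("pics/t11.png",t[:,:,::-1])
a=cv2.resize(a[90:300,180:390],(400,400)); b=cv2.resize(b[140:420,200:400],(286,400))
cv2.imwrite("pics/final.png",np.hstack([a,b])[:,:,::-1])
E
```

```text
28.775 [ 0.5106 -0.2532  0.2073] [-0.3096 -0.5054 -0.3469]
```

View pics/final.png

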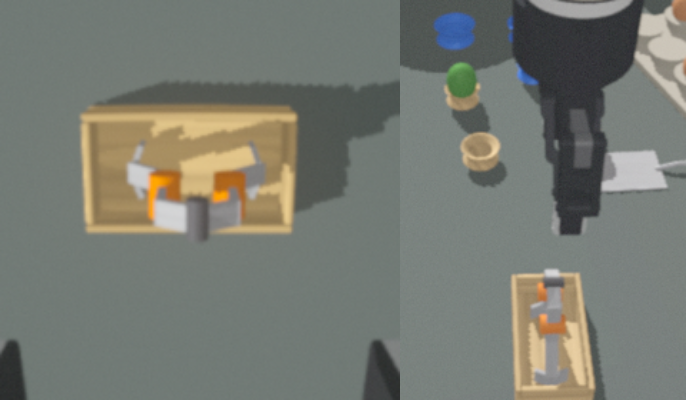

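The final picture shows the tongs upright in the stand, open and released, with the red egg's ring empty and green in its ring. The arm hides the cup and the cream egg in this side view, so I'm checking those numerically in the top view before handing in.

```bash
python3 - <<'E'
from h import *
from station import job
I=viewer.camera_info("top"); ok={}
for f in ("top0","t10","t11"):
    t=cv2.imread(f"pics/{f}.png")[:,:,::-1].copy(); h=hsv(t)
    for n,m in (("red",cv2.inRange(h,(0,170,70),(5,255,255))|cv2.inRange(h,(174,170,70),(180,255,255))),("green",cv2.inRange(h,(50,120,50),(70,255,255))),("cream",cv2.inRange(h,(12,15,120),(30,80,255)))):
        for p,q in blobs(m>0,60)[0]:
            if 195<p[0]<300 and 165<p[1]<255: print(f,n,p.round(1),q[4],plane(I,p,"top",.035)[:2]); ok[f,n]=p
if ("t11","red") in ok and np.linalg.norm(ok["t11","red"]-ok["t10","red"])<2: print(job.finish_job())
E
```

```text
top0 red [280.  239.5] 311 [0.4997 0.0174]
top0 green [222.6 240. ] 309 [0.4977 0.1392]
top0 cream [280.  176.3] 275 [0.6378 0.0181]
t10 red [208.  187.9] 302 [0.6107 0.1732]
t10 green [222.6 240. ] 309 [0.4977 0.1392]
t10 cream [279.7 176.3] 284 [0.6377 0.0188]
t11 red [208.  187.9] 302 [0.6107 0.1732]
t11 green [222.6 240. ] 309 [0.4977 0.1392]
t11 cream [280.7 176.2] 261 [0.638  0.0165]
the job is handed in; nothing more can be done
None
```

The red-brown egg is in the small blue egg cup, and the tongs are standing upright, open and released in their stand. I handed the job in at about 29 s of the 58 s allowed.

**How it went:** The first lift of the tongs came up empty because the fingers weren't closed far enough. I went back down, closed further, and it held. I gripped the egg by stepping the fingers shut until they stalled, lowered it until I felt it seat, and opened slowly.

**Last checks:**
- **Egg in the cup:** the top view puts it at (0.611, 0.173), against (0.610–0.611, 0.172) for the cup. It did not move between the last two pictures.
- **Other eggs:** the green egg is unmoved. The cream egg's outline shifted by less than 2 mm between pictures, which I put down to shading rather than movement.
- **Robot:** the gripper is open and well above everything, with no contact force showing.
- **Not confirmed:** I had no direct reading of the squeeze on the egg and judged it from the finger stall. It may have gone above 20–25 N for about half a second, before the lift. The arm hid the cup in the last side view, so that final check rests on the top view.

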